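# Lay a press board on a glued paddle in the bat press

### The job

Press the glued paddle: take the top press board from the sloping rack by sliding it sideways along the stack until it overhangs an end of the rack well enough (at least 50 mm) to pinch it there, and leave the boards below in place. Carry it to the press and, without dropping it, set it down square over the paddle, flat on the paddle's face with its lower long edge on the press ledge and centred sideways to within about 15 mm, and let go, then swing the pressure bar over so that it rests on the board, without shifting the paddle or disturbing the other things on the counter.

Things in the scene. Friction and masses are not known exactly. Their poses are not given: they have to be found in the camera images.
- board_center (a point): centre of the press board to use: the top one of three identical frosted polycarbonate boards leaning in the rack, 190 mm long (y axis, level), 170 mm high (x axis, down the slope), 8 mm thick (z axis, out of the slope), 0.25 to 0.37 kg. It stands on the rack's ledge, leaning on the board below, within 15 mm of the rack's middle; it slides sideways and stays put while less than half overhangs
- board_mid_center (a point): centre of the second board, right under the top one, same size and axes; its upper face is 4 mm out along z. It must stay in the rack
- board_low_center (a point): centre of the lowest board, same size and axes; it must stay in the rack
- rack: fixed plywood stock rack; origin on the counter under its middle, x to its open face, y along its width, z up. Back panel 190 mm wide, sloping 60 degrees from horizontal, its high edge on the -x side; no cheeks: both ends are open. Base from x=-108 to 98 mm. The top board's centre is at x=15, z=116 mm
- rack_corner (a point): rack: middle of the inner corner where the ledge meets the back panel (axes as rack). The panel runs 165 mm up the slope from here; the ledge, square to it and 190 mm wide, stands 48 mm out and carries the boards' lower edges
- press: fixed aluminium bat press; origin on the counter under its middle, x to its open face, y along its width, z up. Its bed, a round-headed plate 140 mm across under the paddle's head, slopes 60 degrees from horizontal, high edge on the -x side. Nothing stands beside or above the bed's upper half: there is room for a finger behind the board's upper corners, outside the round head
- press_corner (a point): press: middle of the inner corner of ledge and bed (axes as press). The ledge, square to the bed, is 170 mm wide with a 40 mm gap in its middle for the handle and stands 46 mm out. The board goes between the paddle's face (14 mm out of the bed) and the bar's hinge bracket (31 mm out, middle 50 mm only); the seated board's centre is 85 mm up the bed and 18 mm out
- paddle_center (a point): centre (half-way through) of the round head of the glued paddle leaning in the press: 150 mm across, 14 mm thick with its rubbers; its lower rim sits in the ledge's gap and its wooden handle (100 mm) hangs down through it. Loose, 0.18 kg. x down the slope, y level, z out of the slope. The seated board's centre is at x=-13, y=0, z=11 mm in this frame
- bar (a joint): hinge of the T-shaped pressure bar, rad: 0 open, leaning away from the bed 75 degrees from horizontal on its stop; grows as it swings up and over to the bed; 0.90 when bearing on a board seated on the paddle (1.00 without board). Short of upright it falls back open; past upright it falls gently on the board and rests there by its weight. 0.45 kg; a few newtons push it
- bar_hinge (a point): middle of the bar's hinge axis, at the front of the press ledge; the axis is parallel to the press's y axis (axes as press)
- bar_mid (a point): middle of the pressure bar's grey-sleeved crossbar, on its centre line: round, 16 mm thick, 140 mm long along y, 85 mm from the hinge axis, on a flat steel stem 24 mm wide and 10 mm thick that joins it at its middle; z points along the stem away from the hinge
- roller: bystander: red plastic hand roller, 42 mm thick, about 165 mm overall; origin on the counter under the roller, handle towards its -x
- file: bystander: brass edge-rounding file with wooden handle, 195 mm long, 18 mm high; origin on the counter near its middle
- glue: bystander: standing glue bottle, 48 mm thick, 110 mm tall; origin under its middle
- spare_paddle: bystander: a second paddle lying flat near the lamp; origin under the middle of its head
- edge_tape: bystander: roll of edge tape lying flat, 70 mm across, 12 mm high; origin under its middle
Not all that is in view belongs to the job. What is shaped like the part that bears paddle_center but pink or turquoise is not meant.

How it is judged (in metres and radians):
On the way, in this order (a step that is already met when the one before it is completed fails the run):
1. the top board is slid sideways until 50 mm or more of it overhangs an end of the rack, still lying on the stack ((y of board_center in the frame of rack above 0.05 m or y of board_center in the frame of rack below -0.05 m) and x of board_center in the frame of rack between 0.00282051 and 0.0268205 m and z of board_center in the frame of rack between 0.103612 and 0.127612 m and angle between the z axis of board_center and the z axis of board_mid_center, either way round below 0.1 rad), for 0.2 s.
2. the board is pinched and lifted clear of the rack (contact force between the fingers and board above 1 N and height (world z) of board_center above 0.155612 m), for 0.1 s.
3. still in the gripper, the board is brought down over the paddle (within 12 mm of its seat on ledge and face, 20 mm sideways) (contact force between the fingers and board above 1 N and x of board_center in the frame of paddle_center between -0.0247158 and -0.000715839 m and y of board_center in the frame of paddle_center between -0.02 and 0.02 m and z of board_center in the frame of paddle_center between -0.001 and 0.023 m and angle between the z axis of board_center and the z axis of paddle_center, either way round below 0.15 rad and angle between the y axis of board_center and the y axis of paddle_center, either way round below 0.14 rad), for 0.1 s.
4. the pressure bar is swung over and bears on the board (value of joint bar above 0.823318 rad and contact force between bar and board above 0.2 N), for 0.2 s.
At the end, for the whole second after the job is handed in: Board on the press ledge, flat on the paddle: centre within 6 mm of its seat along the slope, 20 mm sideways, 4 mm off the face; parallel within 4 degrees, turned under 8; bar bearing on it (joint -0.08/+0.06 rad of 0.90); all at rest (all of step 4 and x of board_center in the frame of paddle_center between -0.0187158 and -0.00671584 m and y of board_center in the frame of paddle_center between -0.02 and 0.02 m and z of board_center in the frame of paddle_center between 0.007 and 0.015 m and angle between the z axis of board_center and the z axis of paddle_center, either way round below 0.07 rad and angle between the y axis of board_center and the y axis of paddle_center, either way round below 0.14 rad and value of joint bar below 0.963318 rad and linear speed of each of board, paddle below 0.02 m/s and velocity of joint bar below 0.05 rad/s); the robot touches nothing.
It fails at once if a board below the top one is dragged along more than 20 mm (distance of any of board_mid_center, board_low_center from where it was at the start of the episode above 0.02 m).
It fails at once if the paddle in the press is shifted more than 15 mm (distance of paddle_center from where it was at the start of the episode above 0.015 m).
It fails at once if a bystander is moved more than 30 mm (distance of any of roller, file, glue, spare_paddle, edge_tape from where it was at the start of the episode above 0.03 m).
It also fails if it takes over 72 s, if anything falls off the work surface, if the arm or the gripper's body presses on something with over 40 N, if the wrist force passes 120 N, or if a joint passes its speed limit or range.

### The arm

A 6-joint arm with a two-finger parallel gripper is mounted at the origin on the work surface. World frame = base frame: x ahead of the robot, y to its left, z up, the work surface at z = 0. Lengths are in m, angles in degrees, forces in N, time in s.
With the tool pointing down it reaches from about 0.35 to 0.875 m from the base axis. Payload 4.2 kg.
Tool frame: the origin (TCP) lies at the very end of the fingers, on their centre line; the grasp point (between the pads) lies 19 mm behind it (r.grip_point_offset is the distance from the TCP to the grasp point, in m); z points along the fingers, y is the line along which they close (so a half turn about z gives the same grasp; the last joint's range is limited). The gripper opens to 87 mm and grips with 3 to 60 N. Pads are 19 mm wide; open, the fingers measure 117 mm over their backs; the gripper's body (75 mm by 190 mm) begins 51 mm behind the grasp point.
Start: joints at [-58.694, 22.042, 0.453, 0, -68.411, -14.817], TCP at [0.177, -0.599, 0.223] pointing down, gripper open.
Joint ranges: [-179.83, 179.83], [-69.29, 118.12], [-61.27, 80.66], [-181.25, 117.63], [-171.15, -9.14], [-177.46, 177.46]. Speed limits (degrees/s): [159.86, 159.86, 180, 180, 180, 180].

### API

Orientations are given as a 3x3 rotation matrix whose columns are the frame's x, y, z axes.
In Python, from station import r, cams gives the robot as it stands. The module is installed in compiled form; this text tells all that it offers.
- The arm moves only by the shell command python3 -m handwheel 'ROWS'. ROWS is JSON, a list that holds one entry, the list of rows, each a list of 7 numbers: the turn, a rotation vector about the tool's x, y, z in units of 6 degrees (1.0 is 6 degrees), then the shift along the tool's x, y, z in m, then the finger opening in m, from 0 to 0.087. In form: [[[ax, ay, az, x, y, z, jaw], ...]]. A call has 1 to 12 rows; each row shifts and turns the commanded pose from where the row before left it, along the tool's axes as they then stand; what a row does not reach is not made up. A row lasts 1/10 s, in which the tool goes at most 50 mm and 8.59 degrees, less where a joint would pass 70% of its speed; a pose out of reach is approached as far as the arm can. A call with a gripper value outside its range is refused whole. The fingers move at their own pace and stop on an object; the grip force is fixed at half the most. Time passes only in rows, so rows that do not move let the fingers close. It gives the time, the measured TCP pose, the force, the opening and the grip force at its end, in the units of the state.
- r.sense(): the state, without advancing time (a new reading comes with each control period).
- cams.capture(name): name is "scene" or "top"; returns the picture (420x560x3 uint8, red, green, blue); there is no depth.
- cams.get_calibration(name): a dict with "camera_matrix" (3x3 intrinsics, pixels), "k1" (the pictures are not rectified: a ray, as slopes to the right and down, at radius r is drawn at 1 + k1 r^2 times it, then the intrinsics apply), "rvec" (rotation vector, rad) and "tvec" (3), from world to camera coordinates, as OpenCV has them. Camera axes: x right, y down, z forward; pixel columns grow to the right and rows downward; lengths in m; the calibration is good to about 2 mm. A picture is of the moment at which its call begins. get_calibration takes no time and is no camera call.
- r.finish_job(): hands the job in; it is judged then, once.
The state is a dict: "time_s": time; "joints": joint angles; "joint_velocities": joint speeds; "effort": joint torques, N m; "tcp_pos": TCP position; "ee_rot": TCP orientation; "wrist_force": force on the tool from outside, world axes, zero at the start; "moment": the same for the moment, N m; "gripper_width": opening from 0.0 (shut) to 1.0 (fully open); "gripper_force": force on a finger pad.
Only numpy, scipy, OpenCV 4.12 (cv2) and the standard library are available. Lean on these libraries where they do the work, as an engineer would, in place of code of your own. Each camera call takes 0.05 s, during which the arm holds its last target. There are 200 camera calls.

## Working session

There is one attempt and no reset: what is moved stays moved. The work goes in short steps, Python scripts to look and compute and a shell command to move; the robot and the scene stay as the last step left them, time stands still between calls to the robot, and variables do not carry over. Pictures are saved under pics/ and viewed, at most 10 in all, crops included, and the job is handed in when it is done.

```bash
mkdir -p pics; ls
python3 - <<'E'
from station import r,cams
import cv2
for n in("scene","top"):
    im=cams.capture(n); cv2.imwrite(f"pics/{n}0.png",im[:,:,::-1]); c=cams.get_calibration(n); print(n,c)
    import numpy as np
    R=cv2.Rodrigues(np.array(c["rvec"]))[0]; print(-R.T@np.array(c["tvec"]).ravel())
s=r.sense(); print(s["time_s"],s["tcp_pos"],s["ee_rot"])
E
```

```text
pics
scene {'camera_matrix': array([[530.41690117,   0.        , 282.92889385],
       [  0.        , 530.41690117, 208.73855407],
       [  0.        ,   0.        ,   1.        ]]), 'k1': -0.20814639802642554, 'rvec': array([ 1.98625205,  1.87372086, -0.48004097]), 'tvec': array([ 0.0640181 , -0.37166704,  1.88900324])}
[ 1.23427836 -0.14354736  1.47190999]
top {'camera_matrix': array([[412.9253802 ,   0.        , 279.9652773 ],
       [  0.        , 412.9253802 , 202.02939543],
       [  0.        ,   0.        ,   1.        ]]), 'k1': -0.03495819503185028, 'rvec': array([ 2.13541025, -2.1269253 ,  0.2091077 ]), 'tvec': array([-0.10781671,  0.52299822,  0.94374455])}
[ 0.34274221 -0.09363008  1.02448355]
0.1 [ 0.17726034 -0.59877761  0.22159795] [[-9.58908405e-01 -2.83715101e-01 -6.42323273e-04]
 [-2.83715809e-01  9.58906711e-01  1.80512452e-03]
 [ 1.03787011e-04  1.91318634e-03 -9.99998164e-01]]
```

View pics/scene0.png

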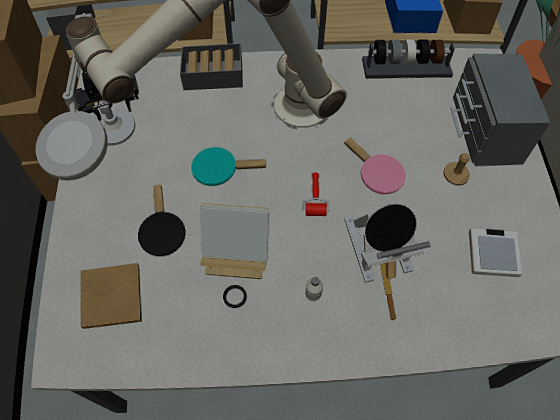

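View pics/top0.png

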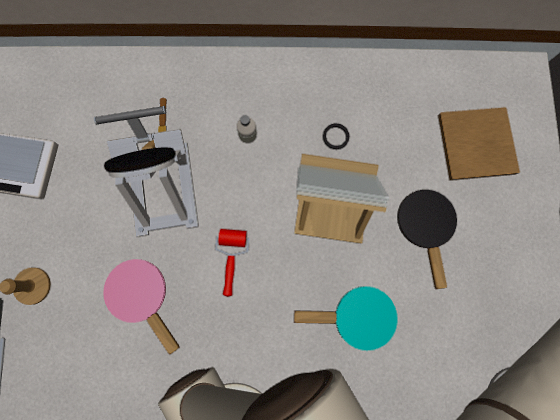

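The scene view shows the rack and boards near (235,240) and the press near (390,240). The top view shows the rack at (340,190) and the press at (150,160). Both open faces point to about +x. I'll enlarge both.

Run:
```python
import cv2,numpy as np
s=cv2.imread("pics/scene0.png");t=cv2.imread("pics/top0.png")
def crop(i,x,y,w,h,k): return cv2.resize(i[y:y+h,x:x+w],None,fx=k,fy=k,interpolation=cv2.INTER_CUBIC)
a=np.hstack([crop(s,185,190,100,100,4),crop(s,340,190,100,100,4)])
cv2.imwrite("pics/c1.png",a)
b=np.hstack([crop(t,285,140,110,110,3.6),crop(t,90,90,110,110,3.6)])
cv2.imwrite("pics/c2.png",b)
```

```text
(no output)
```

View pics/c1.png

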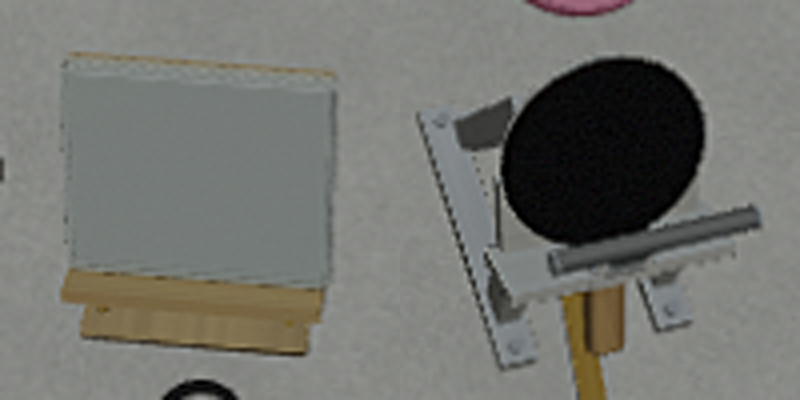

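View pics/c2.png

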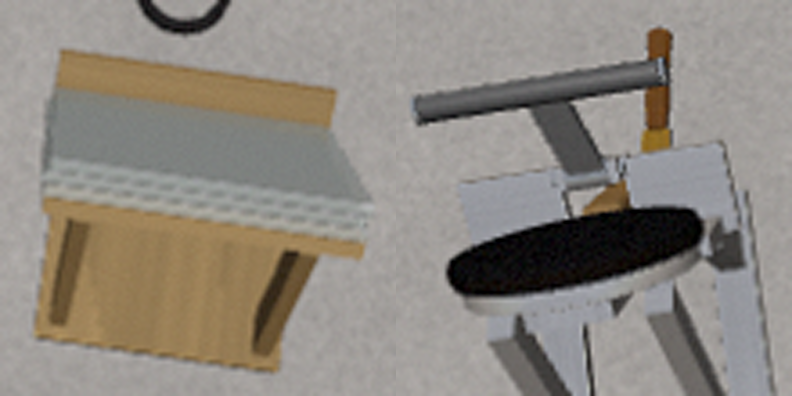

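Crops: the rack's ledge, base corners and board outline are clear. On the press I can see the black head, the crossbar ends and the ledge. Next I triangulate them.

```bash
cat > h.py <<'E'
import numpy as np,cv2,json
from station import r,cams
from scipy.optimize import least_squares
C={n:cams.get_calibration(n) for n in("scene","top")}
def prm(n):
    c=C[n];return cv2.Rodrigues(np.array(c["rvec"]))[0],np.array(c["tvec"]).ravel(),np.array(c["camera_matrix"]),np.array([c["k1"],0,0,0.])
def ray(n,p):
    R,t,K,D=prm(n);u=cv2.undistortPoints(np.array([[p]],float),K,D)[0,0]
    d=R.T@np.array([u[0],u[1],1]);return -R.T@t,d/np.linalg.norm(d)
def plane(n,p,q,nv):
    o,d=ray(n,p);return o+d*((q-o)@nv)/(d@nv)
def tri(ps,pt):
    (a,u),(b,v)=ray("scene",ps),ray("top",pt)
    s=np.linalg.lstsq(np.c_[u,-v],b-a,rcond=None)[0];p,q=a+s[0]*u,b+s[1]*v
    return (p+q)/2,np.linalg.norm(p-q)
def proj(n,P):
    R,t,K,D=prm(n);return cv2.projectPoints(np.atleast_2d(P).astype(float),cv2.Rodrigues(R)[0],t,K,D)[0][:,0]
def Rz(a): c,s=np.cos(a),np.sin(a);return np.array([[c,-s,0],[s,c,0],[0,0,1.]])
E
cat > m.py <<'E'
from h import *
S=lambda x,y:(185+x/4,190+y/4); T=lambda x,y:(285+x/3.6,140+y/3.6)
def mod(p):
    x,y,a,t,w=p;ox,oz=.0818+.5*t,.0564-.866*t
    L=np.array([[ox,-.095,oz],[ox,.095,oz]]);F=np.array([[.098,-w,0],[.098,w,0]]);B=np.array([[-.108,-w,0],[-.108,w,0]])
    f=lambda P:P@Rz(a).T+[x,y,0]
    return np.r_[proj("scene",f(np.r_[L,F])),proj("top",f(np.r_[L,B]))]
obs=np.array([S(62,300),S(322,320),S(82,337),S(305,354),T(336,90),T(60,50),T(277,370),T(36,338)])
f=least_squares(lambda p:(mod(p)-obs).ravel(),[.55,-.2,0,.01,.085],loss="soft_l1")
print("rack",f.x,"\n",np.round(mod(f.x)-obs,1).tolist())
x,y,a=f.x[:3];R=Rz(a);o=np.array([x,y,0]);n=R@[.866,0,.5]
q=o+R@[.015,0,.116]+.004*n
for p in [(72,268),(328,285),(336,92),(68,72)]: print("board scene",np.round(R.T@(plane("scene",S(*p),q,n)-o),4))
for p in [(330,125),(52,95)]: print("board top",np.round(R.T@(plane("top",T(*p),q,n)-o),4))
# press
sc=cv2.imread("pics/scene0.png");tp=cv2.imread("pics/top0.png")
E=[]
for im,(x0,y0,w,h) in((sc,(355,195,70,60)),(tp,(95,140,90,40))):
    m=(im[y0:y0+h,x0:x0+w].max(2)<45).astype(np.uint8)
    c=max(cv2.findContours(m,0,1)[0],key=cv2.contourArea)
    e=cv2.fitEllipse(cv2.convexHull(c));E.append((e[0][0]+x0,e[0][1]+y0));print(E[-1],e[1:])
P,err=tri(*E);print("face centre",P,err)
b0,e0=tri((378,255.5),(164.7,110));b1,e1=tri((430,244.3),(95.3,120.6))
print("bar",b0,e0,b1,e1,np.linalg.norm(b1-b0),"mid",(b0+b1)/2);d=b1-b0;print("yaw",np.degrees(np.arctan2(-d[0],d[1])))
E
python3 m.py
```

```text
rack [ 0.54641909 -0.23990828 -0.12685505  0.00992952  0.08391439] 
 [[-1.0, 0.0], [-1.2, -0.5], [-0.7, 0.7], [-0.5, 0.4], [-1.0, -1.2], [-0.9, -0.0], [-0.4, 0.7], [-0.4, 0.8]]
board scene [ 0.0599 -0.0884  0.0462]
board scene [0.0598 0.1006 0.0465]
board scene [-0.023   0.1026  0.1898]
board scene [-0.0244 -0.0839  0.1922]
board top [ 0.059  -0.0957  0.0479]
board top [0.0504 0.0948 0.0626]
(390.1780700683594, 227.5517234802246) ((42.9805793762207, 53.24573516845703), 55.99635696411133)
(139.4698715209961, 159.32766151428223) ((18.182315826416016, 75.04469299316406), 78.48237609863281)
face centre [0.59210254 0.19758046 0.17162282] 0.0011702348491372157
bar [0.68960479 0.14143515 0.20717758] 0.0046264678248745 [0.66625895 0.28744778 0.20555941] 0.005627252552934281 0.14787607958192267 mid [0.67793187 0.21444146 0.2063685 ]
yaw 9.084083996836908
```

```bash
cat > p.py <<'E'
from h import *
from scipy.spatial.transform import Rotation as Ro
RK=dict(o=np.array([.5464,-.2399,0]),a=-.1269,c=np.array([.0402,0,.0324]))
def fr(F):
    R=Rz(F["a"]);d=R@[.5,0,-.866];n=R@[.866,0,.5];y=R@[0,1.,0]
    return d,n,y,F["o"]+R@F["c"]
def P(F,y,u,n_): d,n,yy,c=fr(F);return c+yy*y-d*u+n*n_
def tool(F): d,n,y,c=fr(F);return np.c_[-y,-n,d]
def plan(F,pos,R=None):
    s=r.sense();R0=np.array(s["ee_rot"]);p=np.array(s["tcp_pos"]);R=tool(F) if R is None else R
    rv=np.degrees(Ro.from_matrix(R0.T@R).as_rotvec())/6
    print("t",round(s["time_s"],2),"rot units",np.round(rv,2),"|",round(np.linalg.norm(rv),2),"shift(new axes)",np.round(R.T@(pos-p),4),"F",np.round(s["wrist_force"],1),"w",round(s["gripper_width"]*87,1),"gf",s["gripper_force"])
def rel(F):
    s=r.sense();d,n,y,c=fr(F);v=np.array(s["tcp_pos"])-c
    print("rel y,u,n",np.round([v@y,-v@d,v@n],4),"world",np.round(s["tcp_pos"],4))
E
python3 - <<'E'
from p import *
for z in(0,.2,.3,.4): print(plane("scene",(70,145),np.array([0,0,z]),np.array([0,0,1.])))
t=P(RK,-.06,.112,.069);print(t)
plan(RK,t);print(tool(RK).round(3))
E
```

```text
[ 0.11983421 -0.82679311  0.        ]
[ 0.27126252 -0.73395513  0.2       ]
[ 0.34697667 -0.68753614  0.3       ]
[ 0.42269082 -0.64111715  0.4       ]
[ 0.58240698 -0.30498034  0.163892  ]
t 0.1 rot units [  4.44  -2.88 -10.78] | 12.01 shift(new axes) [-0.3427 -0.287   0.2323] F [-0.3 -0.1 -0.6] w 86.8 gf 0.0
[[-0.127 -0.859  0.496]
 [-0.992  0.11  -0.063]
 [-0.    -0.5   -0.866]]
```

```bash
python3 -m handwheel '[[[0,0,0,-0.02,0.035,-0.015,0],[0,0,0,-0.02,0.035,-0.015,0],[0,0,0,-0.02,0.035,-0.015,0],[0,0,0,-0.02,0.035,-0.015,0],[0,0,0,-0.02,0.035,-0.01,0]]]'
python3 -m handwheel '[[[0.444,-0.288,-1.078,0,0,0,0],[0.444,-0.288,-1.078,0,0,0,0],[0.444,-0.288,-1.078,0,0,0,0],[0.444,-0.288,-1.078,0,0,0,0],[0.444,-0.288,-1.078,0,0,0,0],[0.444,-0.288,-1.078,0,0,0,0],[0.444,-0.288,-1.078,0,0,0,0],[0.444,-0.288,-1.078,0,0,0,0],[0.444,-0.288,-1.078,0,0,0,0],[0.444,-0.288,-1.078,0,0,0,0],[0,0,0,0,0,0,0]]]'
python3 - <<'E'
from p import *
plan(RK,P(RK,-.06,.112,.069));rel(RK)
E
```

```text
time_s: 0.6
tcp_pos: [0.2237, -0.4017, 0.2932]
ee_rot: [[-0.959, -0.283, 0.0], [-0.283, 0.959, -0.0], [-0.0, -0.001, -1.0]]
wrist_force: [1.2, 0.4, 0.8]
gripper_width: 0.63
gripper_force: 0.0
time_s: 1.7
tcp_pos: [0.2227, -0.4036, 0.292]
ee_rot: [[-0.13, -0.858, 0.496], [-0.992, 0.112, -0.065], [-0.0, -0.501, -0.866]]
wrist_force: [-0.1, -0.6, -0.8]
gripper_width: 0.009
gripper_force: 0.0
t 1.7 rot units [-0.01 -0.01 -0.03] | 0.03 shift(new axes) [-0.1433 -0.2341  0.2831] F [-0.1 -0.6 -0.8] w 0.8 gf 0.0
rel y,u,n [-0.2033  0.3951 -0.1651] world [ 0.2227 -0.4036  0.292 ]
```

```bash
python3 -m handwheel '[[[0,0,0,-0.0205,-0.0334,0,0],[0,0,0,-0.0205,-0.0334,0,0],[0,0,0,-0.0205,-0.0334,0,0],[0,0,0,-0.0205,-0.0334,0,0],[0,0,0,-0.0205,-0.0334,0,0],[0,0,0,-0.0205,-0.0334,0,0],[0,0,0,-0.0205,-0.0334,0,0],[0,0,0,0,0,0,0]]]'
python3 -m handwheel '[[[0,0,0,0,0,0.04,0],[0,0,0,0,0,0.04,0],[0,0,0,0,0,0.04,0],[0,0,0,0,0,0.04,0],[0,0,0,0,0,0.04,0],[0,0,0,0,0,0.04,0],[0,0,0,0,0,0.04,0],[0,0,0,0,0,0,0],[0,0,0,0,0,0,0]]]'
python3 - <<'E'
from p import *
plan(RK,P(RK,-.06,.112,.069));rel(RK)
s,t=cams.capture("scene"),cams.capture("top")
cv2.imwrite("pics/c3.png",np.hstack([cv2.resize(s[180:280,180:280],None,fx=4,fy=4,interpolation=2),cv2.resize(t[140:240,285:385],None,fx=4,fy=4,interpolation=2)])[:,:,::-1])
E
```

```text
time_s: 2.5
tcp_pos: [0.4459, -0.2841, 0.4114]
ee_rot: [[-0.124, -0.858, 0.499], [-0.992, 0.106, -0.064], [0.002, -0.503, -0.864]]
wrist_force: [-0.3, 0.0, 0.5]
gripper_width: 0.009
gripper_force: 0.0
time_s: 3.4
tcp_pos: [0.5812, -0.304, 0.1661]
ee_rot: [[-0.127, -0.86, 0.494], [-0.992, 0.11, -0.064], [0.001, -0.499, -0.867]]
wrist_force: [-0.1, 0.1, 0.5]
gripper_width: 0.006
gripper_force: 0.0
t 3.4 rot units [ 0.02 -0.01  0.  ] | 0.02 shift(new axes) [ 0.0008 -0.0001  0.0025] F [-0.1  0.1  0.5] w 0.6 gf 0.0
rel y,u,n [-0.0592  0.1145  0.0689] world [ 0.5812 -0.304   0.1661]
```

View pics/c3.png

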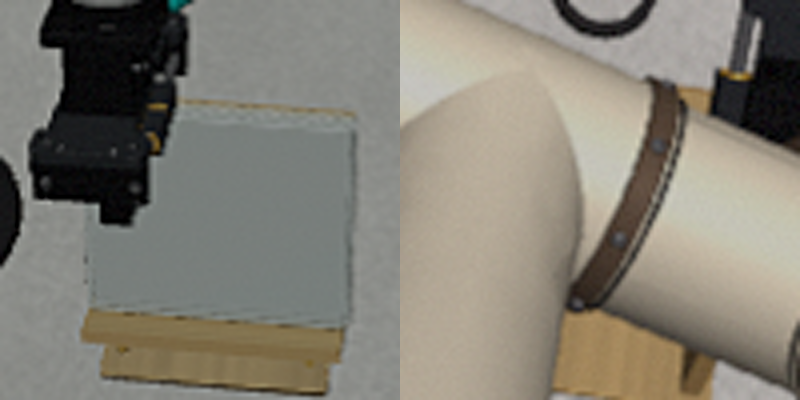

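The gripper is over the board's left part, whose left edge is near crop x=90. I'll creep onto the face to find its height.

```bash
python3 -m handwheel '[[[0,0,0,0,0.011,0,0],[0,0,0,0,0.011,0,0],[0,0,0,0,0.002,0,0],[0,0,0,0,0,0,0]]]'|grep force
for i in 1 2 3; do :; done
python3 -m handwheel '[[[0,0,0,0,0.002,0,0],[0,0,0,0,0,0,0]]]'|grep wrist
python3 -m handwheel '[[[0,0,0,0,0.002,0,0],[0,0,0,0,0,0,0]]]'|grep wrist
python3 -c "
from p import *
rel(RK)"
```

```text
wrist_force: [1.3, -0.2, -0.4]
gripper_force: 0.0
wrist_force: [0.5, -0.0, 0.1]
wrist_force: [-0.2, 1.4, 0.3]
rel y,u,n [-0.0593  0.115   0.0415] world [ 0.5574 -0.3011  0.1528]
```

```bash
python3 -m handwheel '[[[0,0,0,0,0.002,0,0],[0,0,0,0,0,0,0]]]'|grep wrist
python3 -m handwheel '[[[0,0,0,0,0.001,0,0],[0,0,0,0,0,0,0]]]'|grep wrist
python3 -m handwheel '[[[0,0,0,0,0.001,0,0],[0,0,0,0,0,0,0]]]'|grep wrist
python3 -m handwheel '[[[0,0,0,0,0.001,0,0],[0,0,0,0,0,0,0]]]'|grep wrist
python3 -c "
from p import *
rel(RK)"
```

```text
wrist_force: [0.7, 0.3, -0.2]
wrist_force: [1.1, 0.2, 0.5]
wrist_force: [5.2, -0.6, 0.9]
wrist_force: [7.2, 0.3, 1.0]
rel y,u,n [-0.0596  0.1156  0.0398] world [ 0.5557 -0.3011  0.1524]
```

```bash
python3 -m handwheel '[[[0,0,0,0,-0.012,0,0],[0,0,0,0.028,0,0,0],[0,0,0,0.028,0,0,0],[0,0,0,0,0,0,0],[0,0,0,0,0,0,0]]]'|grep wrist
python3 -c "
from p import *
rel(RK);plan(RK,P(RK,-.115,.113,.0355))"
```

```text
wrist_force: [0.3, -0.1, 0.1]
rel y,u,n [-0.1157  0.1149  0.0474] world [ 0.5554 -0.3577  0.1556]
t 5.6 rot units [ 0.02 -0.01 -0.01] | 0.02 shift(new axes) [-0.0007  0.0119  0.0019] F [ 0.3 -0.1  0.1] w 0.3 gf 0.0
```

```bash
python3 -m handwheel '[[[0,0,0,0,0.006,0,0],[0,0,0,0,0.006,0.001,0],[0,0,0,0,0,0,0],[0,0,0,0,0,0,0]]]'|grep wrist
python3 -c "
from p import *
rel(RK)"
python3 -m handwheel '[[[0,0,0,-0.006,0,0,0],[0,0,0,-0.006,0,0,0],[0,0,0,-0.006,0,0,0],[0,0,0,-0.006,0,0,0],[0,0,0,0,0,0,0]]]'|grep wrist
python3 -c "
from p import *
rel(RK)"
```

```text
wrist_force: [0.6, -0.4, 0.5]
rel y,u,n [-0.1148  0.1143  0.0366] world [ 0.5465 -0.3557  0.1496]
wrist_force: [-0.3, -1.2, -0.5]
rel y,u,n [-0.0904  0.1143  0.037 ] world [ 0.5499 -0.3315  0.1499]
```

```bash
python3 -m handwheel '[[[0,0,0,-0.006,0,0,0],[0,0,0,-0.006,0,0,0],[0,0,0,-0.006,0,0,0],[0,0,0,-0.006,0,0,0],[0,0,0,0,0,0,0]]]'|grep wrist
python3 - <<'E'
from p import *
rel(RK)
s=cams.capture("scene")
cv2.imwrite("pics/c4.png",cv2.resize(s[180:280,180:300],None,fx=5,fy=5,interpolation=2)[:,:,::-1])
E
```

```text
wrist_force: [0.4, -0.7, 0.9]
rel y,u,n [-0.0664  0.1142  0.0368] world [ 0.5529 -0.3076  0.1497]
```

View pics/c4.png

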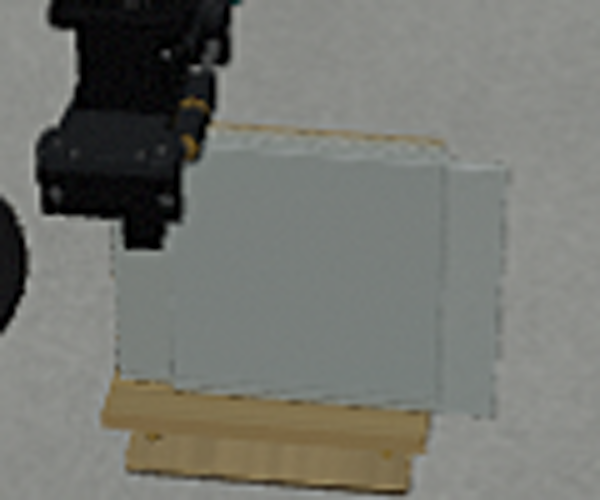

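The picture shows the top board slid about 38 mm right: its trailing edge is at x=172 and its overhang runs from 440 to 505. The lower boards have not moved. I'll push on.

```bash
python3 -m handwheel '[[[0,0,0,-0.006,0,0,0],[0,0,0,-0.006,0,0,0],[0,0,0,-0.006,0,0,0],[0,0,0,-0.006,0,0,0],[0,0,0,-0.005,0,0,0],[0,0,0,-0.004,0,0,0],[0,0,0,0,0,0,0],[0,0,0,0,0,0,0]]]'|grep wrist
python3 -c "
from p import *
rel(RK)"
python3 -m handwheel '[[[0,0,0,0.006,0,0,0],[0,0,0,0,-0.02,0,0],[0,0,0,0,-0.02,-0.01,0.05],[0,0,0,0,0,-0.04,0.05],[0,0,0,0,0,-0.04,0.05],[0,0,0,0,0,-0.03,0.05],[0,0,0,0,0,0,0.05],[0,0,0,0,0,0,0.05]]]'|grep wrist
python3 - <<'E'
from p import *
rel(RK)
s=cams.capture("scene");cv2.imwrite("pics/s5.png",s[:,:,::-1])
cv2.imwrite("pics/c5.png",cv2.resize(s[180:280,180:300],None,fx=5,fy=5,interpolation=2)[:,:,::-1])
E
```

```text
wrist_force: [0.8, -1.2, 3.8]
rel y,u,n [-0.0339  0.114   0.0372] world [ 0.5574 -0.2754  0.1497]
wrist_force: [0.1, 0.5, -0.7]
rel y,u,n [-0.0399  0.2339  0.0754] world [ 0.53   -0.2781  0.2727]
```

View pics/c5.png

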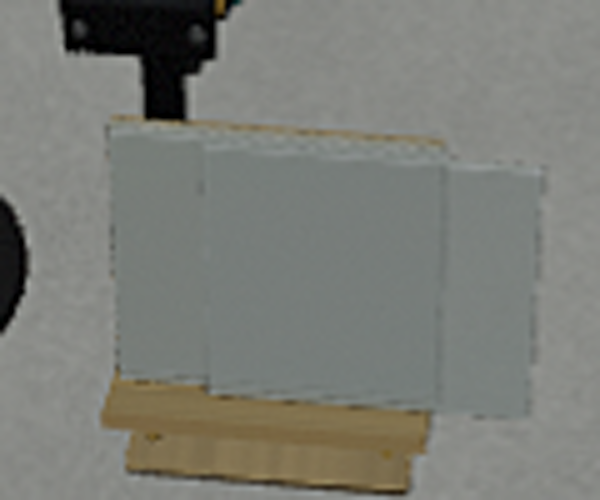

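The top board now overhangs the right end: trailing edge at crop x≈207, leading edge at x≈535. The lower boards are unmoved. Next I measure it and plan the pinch.

Run:
```python
from p import *
d,n,y,c=fr(RK);q=c+.024*n
for p in[(205,150),(208,392),(543,172),(527,415)]:
    v=plane("scene",(180+p[0]/5,180+p[1]/5),q,n)-c;print(np.round([v@y,-v@d],4))
plan(RK,P(RK,.129,.135,.0205))
```

```text
[-0.0307  0.168 ]
[-0.0331  0.0017]
[0.1567 0.1672]
[0.1545 0.0003]
t 8.7 rot units [ 0.03  0.   -0.  ] | 0.03 shift(new axes) [-0.1689  0.0543  0.098 ] F [-0.3  0.3 -0.6] w 44.2 gf 0.0
```

```bash
python3 -m handwheel '[[[0,0,0,-0.041,0.0135,0,0.05],[0,0,0,-0.041,0.0135,0,0.05],[0,0,0,-0.041,0.0135,0,0.05],[0,0,0,-0.04,0.0135,0,0.05],[0,0,0,0,0,0.025,0.05],[0,0,0,0,0,0.025,0.05],[0,0,0,0,0,0,0.05],[0,0,0,0,0,0,0.05]]]'|grep wrist
python3 - <<'E'
from p import *
rel(RK);plan(RK,P(RK,.123,.135,.0205))
E
```

```text
wrist_force: [0.2, -0.6, -0.2]
rel y,u,n [0.1213 0.1826 0.0213] world [ 0.5294 -0.1155  0.2012]
t 9.5 rot units [ 0.04 -0.03  0.01] | 0.05 shift(new axes) [-0.0017  0.0008  0.0476] F [ 0.2 -0.6 -0.2] w 50.0 gf 0.0
```

```bash
python3 -m handwheel '[[[0,0,0,-0.001,0.001,0.016,0.05],[0,0,0,0,0,0.016,0.05],[0,0,0,0,0,0.016,0.05],[0,0,0,0,0,0,0.05],[0,0,0,0,0,0,0.03],[0,0,0,0,0,0,0.03],[0,0,0,0,0,0,0.015],[0,0,0,0,0,0,0.015]]]'|grep -E "wrist|grip"
python3 -m handwheel '[[[0,0,0,0,0,0,0],[0,0,0,0,0,0,0],[0,0,0,0,0,0,0],[0,0,0,0,0,0,0]]]'|grep -E "wrist|grip"
python3 - <<'E'
from p import *
rel(RK)
s=cams.capture("scene")
cv2.imwrite("pics/c6.png",cv2.resize(s[180:280,180:300],None,fx=5,fy=5,interpolation=2)[:,:,::-1])
E
```

```text
wrist_force: [0.1, 0.3, -0.1]
gripper_width: 0.296
gripper_force: 0.0
wrist_force: [-4.6, 3.3, 3.3]
gripper_width: 0.093
gripper_force: 30.0
rel y,u,n [0.1208 0.1423 0.0257] world [ 0.553  -0.119   0.1684]
```

```bash
python3 -m handwheel '[[[0,0,0,0,-0.005,0,0],[0,0,0,0,-0.006,-0.002,0],[0,0,0,0,-0.006,-0.005,0],[0,0,0,0,-0.005,-0.01,0],[0,0,0,0,-0.005,-0.015,0],[0,0,0,0,-0.003,-0.015,0],[0,0,0,0,0,0,0]]]'|grep -E "wrist|grip|pos"
python3 - <<'E'
from p import *
rel(RK)
s=cams.capture("scene")
cv2.imwrite("pics/c7.png",np.hstack([cv2.imread("pics/c6.png")[:,:,:][::1],cv2.resize(s[180:280,180:300],None,fx=5,fy=5,interpolation=2)[:,:,::-1]])[:, :, :]) 
i=cv2.imread("pics/c7.png");cv2.imwrite("pics/c7.png",cv2.resize(i,(800,333)))
E
```

```text
tcp_pos: [0.5575, -0.1193, 0.2259]
wrist_force: [0.7, -0.2, -2.5]
gripper_width: 0.09
gripper_force: 30.0
rel y,u,n [0.1211 0.1898 0.0583] world [ 0.5575 -0.1193  0.2259]
```

View pics/c7.png

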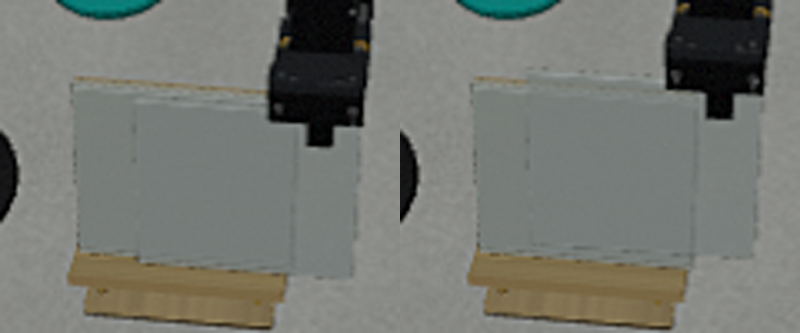

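The board is lifted clean (right half of the picture), held at its upper right corner. The lower boards are still in place. Now I refine the press frame.

Run:
```python
from p import *
T=lambda x,y:(90+(x-396)/3.6,90+y/3.6)
q=np.array([0,0,.122]);a,b=[plane("top",T(*p),q,np.array([0,0,1.])) for p in((722,142),(460,185))]
d=b-a;print(a,b,np.linalg.norm(d),"yaw",np.degrees(np.arctan2(-d[0],d[1])),"mid",(a+b)/2)
fc=np.array([.5921,.1976,.1716])
for yaw in(9.1,9.8,10.5):
    R=Rz(np.radians(yaw));c=fc+R@(.072*np.array([.5,0,-.866])-.014*np.array([.866,0,.5]));print(yaw,"corner",c,"ledge mid rel",R.T@((a+b)/2-c),"bar mid rel",R.T@(np.array([.6779,.2144,.2064])-c))
rel(RK)
```

```text
[0.67826806 0.12406796 0.122     ] [0.64893509 0.28963758 0.122     ] 0.16814792461874017 yaw 10.046502635359326 mid [0.66360158 0.20685277 0.122     ]
9.1 corner [0.61567549 0.20137618 0.102248  ] ledge mid rel [ 0.04818905 -0.00217224  0.019752  ] bar mid rel [0.06350116 0.00301859 0.104152  ]
9.8 corner [0.6156276  0.20166392 0.102248  ] ledge mid rel [ 0.04815713 -0.00305249  0.019752  ] bar mid rel [0.06353152 0.00195088 0.104152  ]
10.5 corner [0.61557619 0.20195106 0.102248  ] ledge mid rel [ 0.04811446 -0.0039323   0.019752  ] bar mid rel [0.06354883 0.00088287 0.104152  ]
rel y,u,n [0.1209 0.1889 0.0571] world [ 0.557  -0.1194  0.2246]
```

```bash
cat >> p.py <<'E'
PR=dict(o=np.array([.6165,.2013,.1022]),a=np.radians(9.7),c=np.zeros(3))
E
python3 -m handwheel '[[[0,0,0,0,0,-0.02,0],[0,0,0,0,0,-0.025,0],[0,0,0,0,0,-0.025,0],[0,0,0,0,0,-0.025,0],[0,0,0,0,0,-0.015,0],[0,0,0,0,0,0,0]]]'|grep -E "wrist|grip|pos"
python3 - <<'E'
from p import *
rel(RK);plan(PR,P(PR,.053,.262,.036))
E
```

```text
tcp_pos: [0.5035, -0.1132, 0.3213]
wrist_force: [1.0, -0.7, -2.4]
gripper_width: 0.096
gripper_force: 30.0
rel y,u,n [0.1203 0.2996 0.0589] world [ 0.5035 -0.1132  0.3213]
t 12.1 rot units [ 0.09 -1.36 -2.45] | 2.81 shift(new axes) [-0.3439 -0.0688  0.0099] F [ 1.  -0.7 -2.4] w 8.3 gf 29.99836281174794
```

```bash
python3 -m handwheel '[[[0.013,-0.194,-0.35,0,0,0,0],[0.013,-0.194,-0.35,0,0,0,0],[0.013,-0.194,-0.35,0,0,0,0],[0.013,-0.194,-0.35,0,0,0,0],[0.013,-0.194,-0.35,0,0,0,0],[0.013,-0.194,-0.35,0,0,0,0],[0.013,-0.194,-0.35,0,0,0,0],[0,0,0,0,0,0,0]]]'|grep -E "wrist|grip"
python3 -m handwheel '[[[0,0,0,-0.015,-0.003,0,0],[0,0,0,-0.025,-0.005,0,0],[0,0,0,-0.03,-0.006,0,0],[0,0,0,-0.035,-0.007,0,0],[0,0,0,-0.035,-0.007,0,0],[0,0,0,-0.035,-0.007,0,0],[0,0,0,-0.035,-0.007,0,0],[0,0,0,-0.035,-0.007,0,0],[0,0,0,-0.03,-0.006,0,0],[0,0,0,-0.025,-0.005,0,0],[0,0,0,-0.02,-0.004,0,0],[0,0,0,0,0,0,0]]]'|grep -E "wrist|grip"
python3 - <<'E'
from p import *
rel(PR);plan(PR,P(PR,.053,.262,.036))
E
```

```text
wrist_force: [1.0, -0.7, -3.7]
gripper_width: 0.089
gripper_force: 30.0
wrist_force: [-1.6, -1.5, -0.6]
gripper_width: 0.09
gripper_force: 30.0
rel y,u,n [0.0306 0.2697 0.0306] world [0.5045 0.2132 0.3511]
t 14.1 rot units [ 0.04 -0.01  0.02] | 0.04 shift(new axes) [-0.0224 -0.0054  0.0077] F [-1.6 -1.5 -0.6] w 7.9 gf 29.986138273961842
```

```bash
python3 -m handwheel '[[[0,0,0,-0.012,-0.003,0.002,0],[0,0,0,-0.0105,-0.002,0.002,0],[0,0,0,0,0,0,0],[0,0,0,0,0,0,0]]]'|grep -E "wrist|grip"
python3 - <<'E'
from p import *
rel(PR)
s,t=cams.capture("scene"),cams.capture("top")
cv2.imwrite("pics/c8.png",np.hstack([cv2.resize(s[170:290,330:450],(480,480),interpolation=2),cv2.resize(t[90:190,85:165],(320,480),interpolation=2)[:480]])[:,:,::-1][:, :800])
E
```

```text
wrist_force: [-0.3, 1.0, -4.3]
gripper_width: 0.094
gripper_force: 30.0
rel y,u,n [0.0521 0.2665 0.0361] world [0.5072 0.2355 0.351 ]
```

View pics/c8.png

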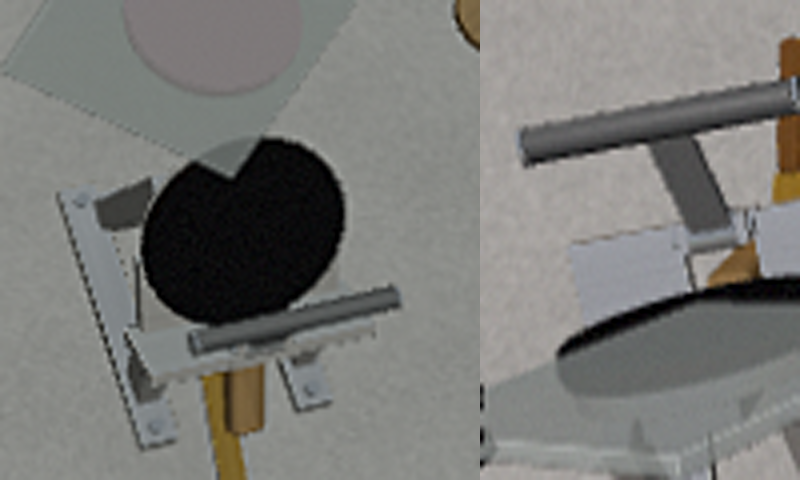

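The board has turned in the grip: its lowest corner is at crop (232,180), with edges running up to (5,70) and (355,0). I'll measure the angle in the board plane.

Run:
```python
from p import *
d,n,y,c=fr(PR);q=c+.036*n
for p in[(232,180),(5,70),(355,0)]:
    v=plane("scene",(330+p[0]/4,170+p[1]/4),q,n)-c;print(np.round([v@y,-v@d],4))
rel(PR);print(r.sense()["moment"])
# diff extent
a=cv2.imread("pics/scene0.png").astype(int);b=cams.capture("scene")[:,:,::-1].astype(int);cv2.imwrite("pics/s9.png",b)
m=(abs(a-b).max(2)>12)
for row in range(120,220,8):
    x=np.where(m[row,300:480])[0];print(row,x.min()+300 if len(x) else None,x.max()+300 if len(x) else None)
```

```text
[-0.0139  0.1312]
[-0.1647  0.249 ]
[0.0727 0.2497]
rel y,u,n [0.0517 0.2668 0.0361] world [0.5071 0.235  0.3513]
[ 0.05032798  1.61102529 -0.07897577]
120 384 430
128 385 430
136 363 441
144 357 443
152 352 440
160 347 421
168 342 420
176 339 414
184 331 407
192 339 403
200 357 397
208 374 392
216 371 371[ WARN:0@0.425] global loadsave.cpp:1063 imwrite_ Unsupported depth image for selected encoder is fallbacked to CV_8U.
```

Run:
```python
import cv2,numpy as np
a=cv2.imread("pics/scene0.png").astype(int);b=cv2.imread("pics/s9.png").astype(int)
m=abs(a-b).max(2)
print((m[217:300,335:450]>20).sum(), np.argwhere(m[217:300,335:450]>20)[:12].tolist())
# black blob rim per row, cols
for row in(212,220,228,236,244):
    for i in(a,b):
        x=np.where(i[row,355:425].max(1)<45)[0]+355;print(row,x.min(),x.max(),end=" | ")
    print()
print("roller/glue/file diffs",[(m[y0:y1,x0:x1]>25).sum() for x0,x1,y0,y1 in((300,332,170,220),(300,328,272,302),(380,400,290,325),(225,250,280,310),(130,190,180,260))])
```

```text
3 [[10, 80], [25, 33], [25, 73]]
212 376 411 | 212 376 411 | 
220 369 415 | 220 369 415 | 
228 366 414 | 228 366 414 | 
236 366 411 | 236 366 411 | 
244 364 404 | 244 370 404 | 
roller/glue/file diffs [np.int64(1), np.int64(0), np.int64(0), np.int64(0), np.int64(0)]
```

The paddle and bystanders have not moved. The board turned 38° (−y end up), probably when it brushed the paddle rim. I'll lift a little and roll the tool back by 38° to square it.

```bash
python3 -m handwheel '[[[0,0,0,0,0,-0.01,0],[0,0,0,0,0,-0.01,0],[0,-0.5,0,0,0,0,0],[0,-0.65,0,0,0,0,0],[0,-0.65,0,0,0,0,0],[0,-0.65,0,0,0,0,0],[0,-0.65,0,0,0,0,0],[0,-0.65,0,0,0,0,0],[0,-0.65,0,0,0,0,0],[0,-0.65,0,0,0,0,0],[0,-0.65,0,0,0,0,0],[0,-0.6,0,0,0,0,0]]]'|grep -E "wrist|grip"
python3 -m handwheel '[[[0,0,0,0,0,0,0],[0,0,0,0,0,0,0]]]'|grep -E "rot|wrist|grip"
python3 - <<'E'
from p import *
rel(PR);s=r.sense();R=np.array(s["ee_rot"]);print(np.round(tool(PR).T@R,3))
d,n,y,c=fr(PR);v=np.array(s["tcp_pos"])-.019*R[:,2]-c;print("grip pt",np.round([v@y,-v@d,v@n],4))
a=cv2.imread("pics/scene0.png").astype(int);b=cams.capture("scene")[:,:,::-1].astype(int);cv2.imwrite("pics/s10.png",b.astype(np.uint8))
m=((abs(a-b).max(2)>12)*255).astype(np.uint8);m=cv2.morphologyEx(m,cv2.MORPH_OPEN,np.ones((3,3)))
q=c+v@n*n;L=[]
for col in range(320,450,6):
    x=np.where(m[120:260,col])[0]
    if len(x): w=plane("scene",(col,x.max()+120.5),q,n)-c;L.append((col,x.max()+120,round(w@y,4),round(-w@d,4)))
print(L)
o=cv2.resize(b[90:260,300:470].astype(np.uint8),(600,600),interpolation=2);cv2.imwrite("pics/c10.png",o)
E
```

```text
wrist_force: [0.2, -0.8, -3.4]
gripper_width: 0.087
gripper_force: 30.0
ee_rot: [[0.434, -0.855, 0.286], [-0.729, -0.146, 0.669], [-0.53, -0.498, -0.686]]
wrist_force: [-0.4, -0.0, -2.0]
gripper_width: 0.086
gripper_force: 30.0
rel y,u,n [0.0507 0.2873 0.0364] world [0.4974 0.2324 0.3692]
[[ 0.792  0.    -0.611]
 [ 0.001  1.     0.001]
 [ 0.611 -0.002  0.792]]
grip pt [0.0391 0.3024 0.0364]
[(356, np.int64(122), np.float64(-0.0922), np.float64(0.4123)), (362, np.int64(215), np.float64(-0.087), np.float64(0.1471)), (368, np.int64(215), np.float64(-0.0704), np.float64(0.1432)), (374, np.int64(216), np.float64(-0.0537), np.float64(0.1361)), (380, np.int64(215), np.float64(-0.0368), np.float64(0.1353)), (386, np.int64(214), np.float64(-0.0197), np.float64(0.1344)), (392, np.int64(212), np.float64(-0.0026), np.float64(0.1367)), (398, np.int64(211), np.float64(0.0146), np.float64(0.1358)), (404, np.int64(209), np.float64(0.032), np.float64(0.1382)), (410, np.int64(189), np.float64(0.0485), np.float64(0.1967)), (416, np.int64(188), np.float64(0.0657), np.float64(0.196))]
```

View pics/c10.png

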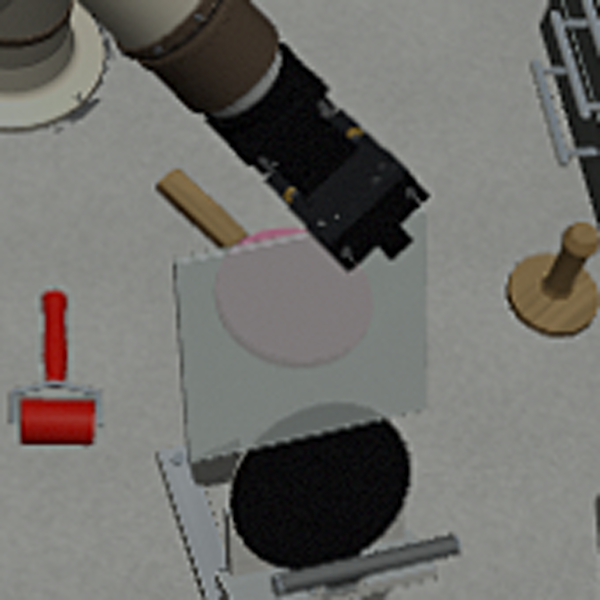

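The board is now square: its lower edge runs from crop (190,460) to (425,410), parallel to the crossbar. The paddle and roller are untouched.

Run:
```python
from p import *
d,n,y,c=fr(PR);q=c+.0364*n;k=600/170
def f(p):
    v=plane("scene",(300+p[0]/k,90+p[1]/k),q,n)-c;return np.round([v@y,-v@d],4)
for p in[(190,460),(425,410),(177,263),(427,212)]:print(f(p))
print([proj("scene",c+y*a+n*.014-d*u).round(1).tolist() for a,u in((0,.072),(-.075,.072),(.075,.072))])
```

```text
[-0.11    0.1374]
[0.08   0.1376]
[-0.1125  0.3034]
[0.0777 0.3064]
[[[389.9, 227.9]], [[364.3, 233.4]], [[414.9, 222.5]]]
```

```bash
python3 -m handwheel '[[[0,0,0,0.003,0.0005,0.006,0],[0,0,0,0.0054,0.0005,0.01,0],[0,0,0,0.0054,0.0005,0.01,0],[0,0,0,0.0054,0.0005,0.01,0],[0,0,0,0.0054,0.0005,0.01,0],[0,0,0,0.0054,0.0005,0.01,0],[0,0,0,0.0054,0.0005,0.01,0],[0,0,0,0.005,0.0005,0.01,0],[0,0,0,0,0,0,0],[0,0,0,0,0,0,0]]]'|grep -E "wrist|grip"
cat >> p.py <<'E'
def rel2():
    s=r.sense();R=np.array(s["ee_rot"]);d,n,y,c=fr(PR);v=np.array(s["tcp_pos"])-.019*R[:,2]-c
    print("t",round(s["time_s"],1),"grip y,u,n",np.round([v@y,-v@d,v@n],4),"board",np.round([v@y-.0515,-v@d-.077,v@n],4),"F(y,u,n)",np.round([np.array(s["wrist_force"])@a for a in(y,-d,n)],1),"gf",round(s["gripper_force"],1),"tilt",np.round(tool(PR).T@R,3)[:,1])
E
python3 - <<'E'
from p import *
rel2();d,n,y,c=fr(PR);q=c+.032*n
a=cv2.imread("pics/scene0.png").astype(int);b=cams.capture("scene")[:,:,::-1].astype(int);cv2.imwrite("pics/s11.png",b.astype(np.uint8))
m=((abs(a-b).max(2)>12)*255).astype(np.uint8);m=cv2.morphologyEx(m,cv2.MORPH_OPEN,np.ones((3,3)))
for col in range(350,430,8):
    x=np.where(m[120:280,col])[0]
    if len(x): w=plane("scene",(col,x.max()+120.5),q,n)-c;print(col,x.max()+120,np.round([w@y,-w@d],4))
for row in(200,210,220,230):
    x=np.where(m[row,340:430])[0]+340
    for e in(x.min(),x.max()+1):
        w=plane("scene",(e,row),q,n)-c;print("row",row,np.round([w@y,-w@d],4))
E
```

```text
wrist_force: [-0.4, -0.1, -2.2]
gripper_width: 0.09
gripper_force: 30.0
t 17.1 grip y,u,n [0.0544 0.2168 0.032 ] board [0.0029 0.1398 0.032 ] F(y,u,n) [ 0.  -1.7 -1.4] gf 30.0 tilt [-0.     1.    -0.003]
350 143 [-0.1087  0.3582]
358 223 [-0.0976  0.1216]
366 241 [-0.0768  0.0573]
374 241 [-0.0537  0.0514]
382 240 [-0.0303  0.0488]
390 237 [-0.0067  0.053 ]
398 236 [0.0171 0.0504]
406 234 [0.041  0.0511]
414 231 [0.065  0.0553]
422 229 [0.0893 0.056 ]
row 200 [-0.0759  0.1899]
row 200 [0.0951 0.1513]
row 210 [-0.0796  0.1599]
row 210 [0.0932 0.1197]
row 220 [-0.0972  0.1326]
row 220 [0.0974 0.0859]
row 230 [-0.0899  0.0987]
row 230 [0.0679 0.0596]
```

```bash
python3 -m handwheel '[[[0,0,0,0.0049,0.0016,0.0063,0],[0,0,0,0.0049,0.0016,0.0063,0],[0,0,0,0.0049,0.0016,0.0063,0],[0,0,0,0.0049,0.0016,0.0063,0],[0,0,0,0.0049,0.0016,0.0063,0],[0,0,0,0,0,0,0],[0,0,0,0,0,0,0]]]'|grep wrist
python3 -c "
from p import *
rel2()"
python3 -m handwheel '[[[0,0,0,0.0018,0,0.0024,0],[0,0,0,0.0018,0,0.0024,0],[0,0,0,0,0,0,0]]]'|grep wrist
python3 -c "
from p import *
rel2()"
```

```text
wrist_force: [3.6, 0.1, -2.4]
t 17.9 grip y,u,n [0.0543 0.177  0.0246] board [0.0028 0.1    0.0246] F(y,u,n) [-0.5 -3.9  1.9] gf 30.0 tilt [-0.     1.    -0.001]
wrist_force: [2.6, 0.5, -1.3]
t 18.1 grip y,u,n [0.0546 0.1714 0.0247] board [0.0031 0.0944 0.0247] F(y,u,n) [ 0.1 -2.4  1.7] gf 30.0 tilt [-0.001  1.    -0.001]
```

```bash
python3 -m handwheel '[[[0,0,0,0,-0.002,0,0],[0,0,0,0.0018,0,0.0024,0],[0,0,0,0,0,0,0]]]'|grep wrist
python3 -c "
from p import *
rel2()"
python3 -m handwheel '[[[0,0,0,0.0018,0,0.0024,0],[0,0,0,0,0,0,0],[0,0,0,0,0,0,0]]]'|grep wrist
python3 -c "
from p import *
rel2()"
python3 -m handwheel '[[[0,0,0,0.0012,0,0.0016,0],[0,0,0,0,0,0,0],[0,0,0,0,0,0,0]]]'|grep wrist
python3 -c "
from p import *
rel2()"
```

```text
wrist_force: [0.9, -0.6, -2.7]
t 18.4 grip y,u,n [0.0547 0.1678 0.0252] board [0.0032 0.0908 0.0252] F(y,u,n) [-0.8 -2.7 -0.7] gf 30.0 tilt [ 0.     1.    -0.004]
wrist_force: [0.3, 0.1, -2.9]
t 18.8 grip y,u,n [0.0546 0.165  0.0255] board [0.0031 0.088  0.0255] F(y,u,n) [ 0.1 -2.6 -1.2] gf 30.0 tilt [-0.     1.    -0.003]
wrist_force: [-1.7, 1.1, -0.2]
t 19.1 grip y,u,n [0.055  0.1637 0.0259] board [0.0035 0.0867 0.0259] F(y,u,n) [ 1.4  0.6 -1.4] gf 30.0 tilt [-0.     1.    -0.002]
```

```bash
python3 -m handwheel '[[[0,0,0,0.0009,0,0.0012,0],[0,0,0,0,0,0,0],[0,0,0,0,0,0,0]]]'|grep wrist
python3 -c "
from p import *
rel2()"
python3 -m handwheel '[[[0,0,0,0,0.0015,0,0],[0,0,0,0,0.0015,0,0],[0,0,0,0,0,0,0],[0,0,0,0,0,0,0]]]'|grep wrist
python3 -c "
from p import *
rel2()"
```

```text
wrist_force: [-4.1, 3.0, 3.9]
t 19.4 grip y,u,n [0.0558 0.1628 0.0261] board [0.0043 0.0858 0.0261] F(y,u,n) [ 3.7  5.1 -1.1] gf 30.0 tilt [ 0.     1.    -0.002]
wrist_force: [-2.2, 4.5, 5.4]
t 19.8 grip y,u,n [0.0556 0.1629 0.0246] board [0.0041 0.0859 0.0246] F(y,u,n) [4.8 5.4 1.4] gf 30.0 tilt [-0.     1.     0.001]
```

```bash
python3 -m handwheel '[[[0,0,0,0,0.0015,0,0],[0,0,0,0,0,0,0],[0,0,0,0,0,0,0]]]'|grep wrist
python3 -c "
from p import *
rel2()"
python3 -m handwheel '[[[0,0,0,0,0.0015,0,0],[0,0,0,0,0,0,0],[0,0,0,0,0,0,0]]]'|grep wrist
python3 - <<'E'
from p import *
rel2();d,n,y,c=fr(PR);q=c+.024*n
a=cv2.imread("pics/scene0.png").astype(int);b=cams.capture("scene")[:,:,::-1].astype(int);cv2.imwrite("pics/s12.png",b.astype(np.uint8))
m=((abs(a-b).max(2)>12)*255).astype(np.uint8);m=cv2.morphologyEx(m,cv2.MORPH_OPEN,np.ones((3,3)))
for row in(195,205,215,225,235,245):
    x=np.where(m[row,340:440])[0]+340
    for e in(x.min(),x.max()+1):
        w=plane("scene",(e,row),q,n)-c;print("row",row,e,np.round([w@y,-w@d],4))
E
```

```text
wrist_force: [0.9, 5.5, 4.4]
t 20.1 grip y,u,n [0.0556 0.1629 0.0246] board [0.0041 0.0859 0.0246] F(y,u,n) [5.2 2.9 3.8] gf 30.0 tilt [-0.002  1.     0.004]
wrist_force: [4.4, 6.6, 3.9]
t 20.4 grip y,u,n [0.0556 0.1629 0.0245] board [0.0041 0.0859 0.0245] F(y,u,n) [5.8 0.7 6.7] gf 30.1 tilt [-0.003  1.     0.007]
row 195 387 [-0.0117  0.1863]
row 195 423 [0.0925 0.1632]
row 205 376 [-0.0431  0.1624]
row 205 422 [0.0904 0.1318]
row 215 359 [-0.0914  0.1423]
row 215 423 [0.0945 0.0983]
row 225 357 [-0.0981  0.1119]
row 225 423 [0.0957 0.0646]
row 235 361 [-0.0879  0.0765]
row 235 423 [0.0969 0.0301]
row 245 370 [-0.0628  0.0364]
row 245 407 [0.0482 0.0076]
```

```bash
python3 -m handwheel '[[[0,0,0,0,-0.002,0,0],[0,0,0,0,0,0,0.012],[0,0,0,0,0,0,0.016],[0,0,0,0,0,0,0.02],[0,0,0,0,0,0,0.026],[0,0,0,0,0,0,0.03],[0,0,0,0,0,0,0.03]]]'|grep -E "wrist|grip"
python3 -c "
from p import *
rel2()"
python3 -m handwheel '[[[0,0,0,0,0,-0.01,0.03],[0,0,0,0,0,-0.015,0.03],[0,0,0,0,0,-0.025,0.03],[0,0,0,0,0,-0.04,0.03],[0,0,0,0,0,-0.04,0.02],[0,0,0,0,0,0,0],[0,0,0,0,0,0,0]]]'|grep -E "wrist|grip"
python3 - <<'E'
from p import *
rel2();d,n,y,c=fr(PR);q=c+.022*n
a=cv2.imread("pics/scene0.png").astype(int);b=cams.capture("scene")[:,:,::-1].astype(int);cv2.imwrite("pics/s13.png",b.astype(np.uint8))
m=((abs(a-b).max(2)>12)*255).astype(np.uint8);m=cv2.morphologyEx(m,cv2.MORPH_OPEN,np.ones((3,3)))
for row in(195,205,215,225,235,245):
    x=np.where(m[row,340:440])[0]+340
    for e in(x.min(),x.max()+1):
        w=plane("scene",(e,row),q,n)-c;print("row",row,e,np.round([w@y,-w@d],4))
plan(PR,P(PR,0,.2,.2))
E
```

```text
wrist_force: [0.2, 0.2, 0.6]
gripper_width: 0.328
gripper_force: 0.0
t 21.1 grip y,u,n [0.0545 0.1616 0.0215] board [0.003  0.0846 0.0215] F(y,u,n) [0.1 0.4 0.5] gf 0.0 tilt [-0.     1.    -0.003]
wrist_force: [-0.3, -1.3, -0.5]
gripper_width: 0.161
gripper_force: 0.0
t 21.8 grip y,u,n [-0.0259  0.2665  0.0227] board [-0.0774  0.1895  0.0227] F(y,u,n) [-1.2 -0.1 -0.7] gf 0.0 tilt [-0.002  1.     0.001]Traceback (most recent call last):
  File "<stdin>", line 7, in <module>
    return umr_minimum(a, axis, None, out, keepdims, initial, where)
ValueError: zero-size array to reduction operation minimum which has no identity
```

Run:
```python
from p import *
d,n,y,c=fr(PR)
a=cv2.imread("pics/scene0.png").astype(int);b=cv2.imread("pics/s13.png").astype(int);g=cv2.imread("pics/s12.png").astype(int)
print("paddle px",a[225,390],g[225,390],b[225,390])
m=abs(a-b).max(2)
for thr in(6,12):
  for row in(195,205,215,225,235,245):
    x=np.where(m[row,340:440]>thr)[0]+340
    if len(x)>1:
      P2=[plane("scene",(e,row),c+.022*n,n)-c for e in(x.min(),x.max()+1)];print(thr,row,x.min(),x.max(),[np.round([w@y,-w@d],3).tolist() for w in P2])
# expected corners of seated board
print([proj("scene",c+y*s*.095-d*u+n*.026)[0].round(1).tolist() for s,u in((-1,0),(1,0),(1,.17),(-1,.17))])
```

```text
paddle px [13 12 14] [100 102  97] [ 98 100  94]
6 195 408 423 [[0.049, 0.172], [0.096, 0.161]]
6 205 361 423 [[-0.084, 0.171], [0.097, 0.129]]
6 215 357 423 [[-0.096, 0.142], [0.099, 0.096]]
6 225 358 422 [[-0.095, 0.11], [0.097, 0.063]]
6 235 357 422 [[-0.099, 0.078], [0.098, 0.029]]
6 245 358 410 [[-0.097, 0.044], [0.061, 0.003]]
12 195 408 423 [[0.049, 0.172], [0.096, 0.161]]
12 205 361 423 [[-0.084, 0.171], [0.097, 0.129]]
12 215 357 423 [[-0.096, 0.142], [0.099, 0.096]]
12 225 358 422 [[-0.095, 0.11], [0.097, 0.063]]
12 235 358 422 [[-0.096, 0.077], [0.098, 0.029]]
12 245 358 407 [[-0.097, 0.044], [0.052, 0.005]]
[[359.6, 258.3], [422.3, 244.1], [424.2, 193.0], [357.6, 206.8]]
```

The board is seated square and centred: its edges are at y≈±97 mm and its top edge is at u≈171 mm. Next is the bar.

```bash
python3 -m handwheel '[[[0,0,0,-0.0133,-0.0125,-0.017,0],[0,0,0,-0.0133,-0.0125,-0.017,0],[0,0,0,-0.0133,-0.0125,-0.017,0],[0,0,0,-0.0133,-0.0125,-0.017,0],[0,0,0,-0.0133,-0.0125,-0.017,0],[0,0,0,0,0,0,0]]]'|grep pos
cat >> p.py <<'E'
def RV(s=1): R=Rz(PR["a"]);y=s*R[:,1];z=np.array([0,0,-1.]);return np.c_[np.cross(y,z),y,z]
E
python3 - <<'E'
from p import *
R=Rz(PR["a"]);bm=np.array([.6779,.2144,.2064]);t=bm+R@[.05,.03,-.021]
for s in(1,-1): plan(PR,t+[0,0,.12],RV(s))
print(t,np.round(r.sense()["joints"],1))
E
```

```text
tcp_pos: [0.5157, 0.1714, 0.4572]
t 22.45 rot units [ 1.05  8.8  15.72] | 18.04 shift(new axes) [-0.2171  0.0451  0.1518] F [ 0.3 -0.4  0.3] w 0.6 gf 0.0
t 22.45 rot units [ -8.39   1.   -12.44] | 15.03 shift(new axes) [ 0.2171 -0.0451  0.1518] F [ 0.3 -0.4  0.3] w 0.6 gf 0.0
[0.72213049 0.25239557 0.1854    ] [ 12.1  -1.9   3.8 -39.5 -69.4  13.6]
```

```bash
python3 -m handwheel '[[[0.07,0.587,1.048,0,0,0,0],[0.07,0.587,1.048,0,0,0,0],[0.07,0.587,1.048,0,0,0,0],[0.07,0.587,1.048,0,0,0,0],[0.07,0.587,1.048,0,0,0,0],[0.07,0.587,1.048,0,0,0,0],[0.07,0.587,1.048,0,0,0,0],[0.07,0.587,1.048,0,0,0,0],[0,0,0,0,0,0,0]]]'|grep -E "pos|rot"
python3 -m handwheel '[[[0.07,0.587,1.048,0,0,0,0],[0.07,0.587,1.048,0,0,0,0],[0.07,0.587,1.048,0,0,0,0],[0.07,0.587,1.048,0,0,0,0],[0.07,0.587,1.048,0,0,0,0],[0.07,0.587,1.048,0,0,0,0],[0.07,0.587,1.048,0,0,0,0],[0,0,0,0,0,0,0]]]'|grep -E "pos|rot"
python3 - <<'E'
from p import *
R=Rz(PR["a"]);bm=np.array([.6779,.2144,.2064]);t=bm+R@[.05,.03,-.021]
plan(PR,t,RV(1));print(np.round(r.sense()["joints"],1))
E
```

```text
tcp_pos: [0.515, 0.1726, 0.4517]
ee_rot: [[-0.519, -0.797, 0.311], [-0.762, 0.595, 0.255], [-0.388, -0.105, -0.916]]
tcp_pos: [0.5159, 0.1718, 0.4513]
ee_rot: [[-0.985, -0.169, -0.01], [-0.169, 0.986, -0.001], [0.01, 0.0, -1.0]]
t 24.15 rot units [ 0.   -0.09  0.01] | 0.1 shift(new axes) [-0.2168  0.0447  0.2659] F [-0.6  0.5 -0.9] w 0.4 gf 0.0
[  35.4   10.5   16.3   -0.3  -96.3 -115.6]
```

```bash
python3 -m handwheel '[[[0,0,0,-0.036,0.0075,0,0],[0,0,0,-0.036,0.0075,0,0],[0,0,0,-0.036,0.0075,0,0],[0,0,0,-0.036,0.0075,0,0],[0,0,0,-0.036,0.0075,0,0],[0,0,0,-0.036,0.0075,0,0],[0,0,0,0,0,0,0],[0,0,0,0,0,0,0]]]'|grep -E "pos|rot"
python3 - <<'E'
from p import *
R=Rz(PR["a"]);bm=np.array([.6779,.2144,.2064]);t=bm+R@[.05,.03,-.021]
plan(PR,t,RV(1))
E
```

```text
tcp_pos: [0.722, 0.2523, 0.4476]
ee_rot: [[-0.985, -0.17, -0.011], [-0.17, 0.985, -0.004], [0.012, -0.002, -1.0]]
t 24.95 rot units [-0.02 -0.11  0.02] | 0.11 shift(new axes) [-1.000e-04  0.000e+00  2.622e-01] F [0.1 0.2 0. ] w 0.6 gf 0.0
```

```bash
python3 -m handwheel '[[[0,0,0,0,0,0.04,0],[0,0,0,0,0,0.04,0],[0,0,0,0,0,0.04,0],[0,0,0,0,0,0.04,0],[0,0,0,0,0,0.04,0],[0,0,0,0,0,0.03,0],[0,0,0,0,0,0.03,0],[0,0,0,0,0,0,0]]]'|grep -E "pos|wrist"
python3 -m handwheel '[[[0,0,0,0.01,0,0,0],[0,0,0,0.01,0,0,0],[0,0,0,0.01,0,0,0],[0,0,0,0.008,0,0,0],[0,0,0,0.008,0,0,0],[0,0,0,0,0,0,0]]]'|grep -E "pos|wrist"
```

```text
tcp_pos: [0.7153, 0.2495, 0.1908]
wrist_force: [0.6, -0.4, -0.7]
tcp_pos: [0.6724, 0.2432, 0.1952]
wrist_force: [-0.6, 0.7, -0.1]
```

```bash
python3 -m handwheel '[[[0,0,0,0.006,0,0.003,0],[0,0,0,0.006,0,0.002,0],[0,0,0,0.006,0,0,0],[0,0,0,0.006,0,0,0],[0,0,0,0,0,0,0]]]'|grep -E "pos|wrist"
cat > b.py <<'E'
from p import *
n=__import__("sys").argv[1]
b=cams.capture("scene")[:,:,::-1];cv2.imwrite(f"pics/s{n}.png",b);t=cams.capture("top")[:,:,::-1];cv2.imwrite(f"pics/t{n}.png",t)
R=Rz(PR["a"]);c=PR["o"];h=c+R@[.0635-.022,0,.104-.082]
a=cv2.imread("pics/s13.png").astype(int)
for th in(0,.2,.4,.6,.8,.9,1.):
    an=np.radians(75)+th;m=h+.085*(R@[np.cos(an),0,np.sin(an)])
    for s in(-.055,):
        p=proj("scene",m+R@[0,s,0])[0].round().astype(int);print(th,p,"now",b[p[1]-1:p[1]+2,p[0]].mean(0).round(),"before",a[p[1]-1:p[1]+2,p[0]].mean(0).round())
E
python3 b.py 14
```

```text
tcp_pos: [0.6488, 0.2392, 0.188]
wrist_force: [-0.9, 0.6, -0.4]
0 [383 255] now [123. 124. 119.] before [75. 76. 73.]
0.2 [381 249] now [ 96. 100.  94.] before [ 98. 101.  95.]
0.4 [379 243] now [102. 105.  99.] before [ 99. 101.  95.]
0.6 [377 239] now [80. 81. 79.] before [ 99. 101.  95.]
0.8 [375 235] now [93. 95. 89.] before [ 98. 100.  94.]
0.9 [374 233] now [100. 102.  96.] before [ 99. 101.  95.]
1.0 [373 232] now [ 99. 101.  95.] before [ 99. 101.  95.]
```

```bash
python3 -m handwheel '[[[0,0,0,-0.006,0,0,0],[0,0,0,-0.006,0,0,0],[0,0,0,0,0,0,0],[0,0,0,0,0,0,0],[0,0,0,0,0,0,0],[0,0,0,0,0,0,0],[0,0,0,0,0,0,0],[0,0,0,0,0,0,0]]]'|grep -E "pos|wrist"
python3 b.py 15
```

```text
tcp_pos: [0.6616, 0.2414, 0.1882]
wrist_force: [-0.3, -0.3, 0.2]
0 [383 255] now [123. 123. 119.] before [75. 76. 73.]
0.2 [381 249] now [ 97. 101.  95.] before [ 98. 101.  95.]
0.4 [379 243] now [ 99. 101.  95.] before [ 99. 101.  95.]
0.6 [377 239] now [100. 101.  96.] before [ 99. 101.  95.]
0.8 [375 235] now [72. 73. 69.] before [ 98. 100.  94.]
0.9 [374 233] now [75. 75. 72.] before [ 99. 101.  95.]
1.0 [373 232] now [84. 84. 82.] before [ 99. 101.  95.]
```

The bar has fallen on the board, at about 0.85–0.9 rad. I'll retreat forward and up, then check.

```bash
python3 -m handwheel '[[[0,0,0,-0.03,0,0,0],[0,0,0,-0.03,0,0,0],[0,0,0,0,0,-0.04,0],[0,0,0,0,0,-0.04,0],[0,0,0,0,0,-0.04,0],[0,0,0,0,0,-0.04,0],[0,0,0,0,0,0,0],[0,0,0,0,0,0,0]]]'|grep -E "time|pos|wrist"
python3 b.py 16
python3 - <<'E'
from p import *
d,n,y,c=fr(PR);a=cv2.imread("pics/scene0.png").astype(int)
b=cv2.imread("pics/s16.png").astype(int);b5=cv2.imread("pics/s15.png").astype(int);print("moving px",(abs(b-b5).max(2)[190:262,355:426]>25).sum())
m=abs(a-b).max(2)>10
for row in(205,215,225,235,245):
    x=np.where(m[row,340:440])[0]+340;print(row,x.min(),x.max(),[np.round((plane("scene",(e,row),c+.022*n,n)-c)@y,4) for e in(x.min(),x.max()+1)])
for col in(362,370,378,386,394,402,410,418):
    x=np.where(m[185:275,col])[0]+185;print(col,x.min(),x.max(),end="; ")
E
```

```text
time_s: 28.65
tcp_pos: [0.7219, 0.2518, 0.3491]
wrist_force: [-0.2, 0.1, -0.6]
0 [383 255] now [122. 124. 119.] before [75. 76. 73.]
0.2 [381 249] now [ 97. 100.  94.] before [ 98. 101.  95.]
0.4 [379 243] now [ 99. 101.  95.] before [ 99. 101.  95.]
0.6 [377 239] now [100. 102.  97.] before [ 99. 101.  95.]
0.8 [375 235] now [71. 72. 68.] before [ 98. 100.  94.]
0.9 [374 233] now [75. 76. 72.] before [ 99. 101.  95.]
1.0 [373 232] now [84. 85. 82.] before [ 99. 101.  95.]
moving px 1195
205 361 439 [np.float64(-0.0841), np.float64(0.1465)]
215 357 439 [np.float64(-0.0963), np.float64(0.1482)]
225 358 439 [np.float64(-0.0947), np.float64(0.15)]
235 358 439 [np.float64(-0.0958), np.float64(0.152)]
245 358 439 [np.float64(-0.097), np.float64(0.1541)]
362 205 259; 370 205 257; 378 203 259; 386 200 257; 394 198 257; 402 198 254; 410 197 251; 418 196 249;
```

```bash
python3 -m handwheel '[[[0,0,0,0,0,0,0],[0,0,0,0,0,0,0],[0,0,0,0,0,0,0],[0,0,0,0,0,0,0],[0,0,0,0,0,0,0]]]'|grep time; python3 -c "
from station import r
print(r.finish_job())"
```

```text
time_s: 29.25
the job is handed in; nothing more can be done
None
```

The job is handed in at about 29 s, and no verdict came back: by my image measurements the board sits square and centred on the paddle with the bar resting on it (about 0.85–0.9 rad), though on the way it twisted 38° in the grip and I turned it back; the paddle had not moved when I checked then, and I did not re-check it after the bar came down.

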